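# Queue the paint samples on their colour plates

## Robot

A 6-joint arm with a two-finger parallel gripper is mounted at the origin on the work surface. World frame = base frame: x ahead of the robot, y to its left, z up, the work surface at z = 0. Lengths are in m, angles in rad, forces in N, time in s.
With the tool pointing down it reaches from about 0.325 to 0.75 m from the base axis. Payload 7.6 kg.
Tool frame: the origin (TCP) lies at the very end of the fingers, on their centre line; the grasp point (between the pads) lies 19 mm behind it (grip_depth is the z of the grasp point in the tool frame, in m); z points along the fingers, y is the line along which they close (so a half turn about z gives the same grasp; the last joint's range is limited). The gripper opens to 85 mm and grips with 20 to 120 N. Pads are 22 mm wide; open, the fingers measure 114 mm over their backs; the gripper's body (76 mm by 85 mm) begins 54 mm behind the grasp point. The pads swing forward as they close: fully open they stand 13 mm farther back than shut.
Start: joints at [-1.344, 0.052, 1.401, -0, 1.689, -0.07], TCP at [0.154, -0.502, 0.231] pointing down, gripper open.
Joint ranges: [-2.9, 2.9], [-0.91, 2.17], [0.12, 2.37], [-1.06, 4.2], [0.26, 2.73], [-2.93, 2.93]. Speed limits (rad/s): [2.57, 2.57, 3.01, 3.14, 3.14, 3.14].

## Interface

Orientations are given as a rotation vector (axis times angle).
In Python, from workcell import sense, snapshot, hand_in, grip_depth gives the robot as it stands.
- The arm moves only by the tool play_rows, never from a script. Its arguments are lists of equal length, an entry for each row: "delta_rot": the turn, a rotation vector about the tool's x, y, z normalised to -1 to 1, where 1 is 0.08 rad, a list of three; "linear": the shift along the tool's x, y, z normalised to -1 to 1, where 1 is 0.02 m, a list of three; "claw": the closure, from 0 (fully open) to 1 (shut). A call has 1 to 8 rows; each row shifts and turns the commanded pose from where the row before left it, along the tool's axes as they then stand; what a row does not reach is not made up. A row lasts 1/8 s, in which the tool goes at most 62.5 mm and 10.7 degrees, less where a joint would pass 70% of its speed; a pose out of reach is approached as far as the arm can. A call with a number of a shift or a turn outside -1 to 1 is refused whole. A call with a gripper value outside its range is refused whole. The fingers move at their own pace and stop on an object; the grip force is fixed at half the most. Time passes only in rows, so rows that do not move let the fingers close. It gives the time, the measured TCP pose, the force, the opening and the grip force at its end, in the units of the state.
- sense(): the state, without advancing time (a new reading comes with each control period).
- snapshot(name): name is "scene" or "top" or "wrist"; returns a dict with "color" (420x560x3 uint8, blue, green, red), "fov_y" (degrees; the focal length in pixels is half the picture's height over the tangent of half this angle, whatever the lens; pixels are square), "cx", "cy" (the principal point, pixels), "D" ([k1, k2, p1, p2, k3] as OpenCV has them; the pictures are not rectified), "extrinsics" (4x4, takes a point from camera to world coordinates). Camera axes: x right, y up, looking along -z (the intrinsics and any distortion apply to the point x, -y, -z); pixel columns grow to the right and rows downward; lengths in m; the calibration is good to about 2 mm. A picture is of the moment at which its call begins. There is no depth.
- hand_in(): hands the job in; it is judged then, once.
The state is a dict: "time_s": time; "qpos": joint angles; "qd": joint speeds; "joint_torque": joint torques, N m; "tool_pos": TCP position; "tcp_rot": TCP orientation; "contact_force": force on the tool from outside, world axes, zero at the start; "moment": the same for the moment, N m; "opening": finger opening in m; "grip_force": force on a finger pad.
Only numpy, scipy, OpenCV 4.12 (cv2) and the standard library are available. Lean on these libraries where they do the work, as an engineer would, in place of code of your own. Each camera call takes 0.05 s, during which the arm holds its last target. There are 200 camera calls.

## Task

Set each paint sample jar that has a coloured lid upright on the plate whose ring matches its lid, standing fully inside the coloured ring, in this order: yellow first, then red, then green, then blue. Put each one down without dropping it and keep the jars upright. Leave the two white-lidded jars where they are.

Things in the scene. Friction and masses are not known exactly. Their poses are not given: they have to be found in the camera images.
- jar_yellow: Loose closed sample jar, 48 mm in diameter and 60 mm high: off-white plastic body with a paper band and a ribbed yellow screw lid (the top 16 mm). Body and lid are equally wide to grip. 80 to 170 g. Stands upright on the bench at the start. Origin: centre of its underside; z up its axis.
- jar_red: Loose closed sample jar, 48 mm in diameter and 60 mm high: off-white plastic body with a paper band and a ribbed red screw lid (the top 16 mm). Body and lid are equally wide to grip. 80 to 170 g. Stands upright on the bench at the start. Origin: centre of its underside; z up its axis.
- jar_green: Loose closed sample jar, 48 mm in diameter and 60 mm high: off-white plastic body with a paper band and a ribbed green screw lid (the top 16 mm). Body and lid are equally wide to grip. 80 to 170 g. Stands upright on the bench at the start. Origin: centre of its underside; z up its axis.
- jar_blue: Loose closed sample jar, 48 mm in diameter and 60 mm high: off-white plastic body with a paper band and a ribbed blue screw lid (the top 16 mm). Body and lid are equally wide to grip. 80 to 170 g. Stands upright on the bench at the start. Origin: centre of its underside; z up its axis.
- jar_white_a: Loose closed sample jar like the others, 48 mm in diameter and 60 mm high, but with a white lid: not wanted, it stays where it stands. Origin: centre of its underside; z up.
- jar_white_b: Loose closed sample jar like the others, 48 mm in diameter and 60 mm high, but with a white lid: not wanted, it stays where it stands. Origin: centre of its underside; z up. Unlisted: a brass weight and an amber bottle, each 26 mm wide, under 55 mm high, stand between the nearer and farther row, left and right of the middle, 30 mm or more clear of every jar.
- plate_yellow: Fixed round aluminium plate lying on the bench, 92 mm in diameter, 10 mm thick, its flat top marked with a yellow ring (inner diameter 74 mm, outer 89 mm) round a grey middle; no rim, the marking is flush. Origin: centre of its underside, so its top is 10 mm above it; z up.
- plate_red: Fixed round aluminium plate lying on the bench, 92 mm in diameter, 10 mm thick, its flat top marked with a red ring (inner diameter 74 mm, outer 89 mm) round a grey middle; no rim, the marking is flush. Origin: centre of its underside, so its top is 10 mm above it; z up.
- plate_green: Fixed round aluminium plate lying on the bench, 92 mm in diameter, 10 mm thick, its flat top marked with a green ring (inner diameter 74 mm, outer 89 mm) round a grey middle; no rim, the marking is flush. Origin: centre of its underside, so its top is 10 mm above it; z up.
- plate_blue: Fixed round aluminium plate lying on the bench, 92 mm in diameter, 10 mm thick, its flat top marked with a blue ring (inner diameter 74 mm, outer 89 mm) round a grey middle; no rim, the marking is flush. Origin: centre of its underside, so its top is 10 mm above it; z up.
Mind the look-alikes: they are no part of the job. Leave any pink look-alike of the jar_red alone.

How it is judged:
By the outcome, as a careful person would: the job done as asked, in the order asked, and still so for the second after the job is handed in, with the robot touching nothing.
It also fails if it takes over 139 s, if anything falls off the work surface, if the arm or the gripper's body presses on something with over 40 N, if the wrist force passes 120 N, or if a joint passes its speed limit or range.

## Working session

There is one attempt and no reset: what is moved stays moved. The work goes in short steps, Python scripts to look and compute and a tool call to move; the robot and the scene stay as the last step left them, time stands still between calls to the robot, and variables do not carry over. Pictures are saved under pics/ and viewed, at most 14 in all, crops included, and the job is handed in when it is done.

Besides the shell and the picture viewer there is one more tool, called by a JSON object that holds its "fn" and its "kwargs", one argument or row to a line. play_rows: Moves the arm, as the interface text tells. Scaled input: -1 to 1 covers 0.02 m each way for a shift and 0.08 rad each way for a turn. Its arguments: {"type":"object","properties":{"delta_rot":{"type":"array","items":{"type":"array","items":{"type":"number","minimum":-1,"maximum":1}}},"linear":{"type":"array","items":{"type":"array","items":{"type":"number","minimum":-1,"maximum":1}}},"claw":{"type":"array","items":{"type":"number"}}},"required":["delta_rot","linear","claw"]}

```bash
mkdir -p pics; python3 - <<'E'
from workcell import sense,snapshot,grip_depth
import cv2
s=sense();print(s['tool_pos'],s['tcp_rot'],s['opening'],grip_depth if not callable(grip_depth) else grip_depth())
for n in('top','scene'):
    d=snapshot(n);cv2.imwrite(f'pics/{n}1.png',d['color']);print(n,d['fov_y'],d['cx'],d['cy'],d['D'],d['extrinsics'])
E
```

```text
[ 0.15353767 -0.50173886  0.23047763] [-3.10551812e+00 -4.64380256e-01  1.29582071e-04] 0.0850240956378257 -0.0187
top 47.62815300838356 276.4966180710041 211.97647783539716 [-0.15423338  0.          0.          0.          0.        ] [[ 0.0647956   0.97553642 -0.21007194  0.3052853 ]
 [-0.99789396  0.06398228 -0.01067299  0.00240494]
 [ 0.00302899  0.21032109  0.97762767  1.24902791]
 [ 0.          0.          0.          1.        ]]
scene 52.582217748555465 287.449276220498 209.70642678802446 [-0.03807176  0.          0.          0.          0.        ] [[ 0.89569373 -0.27746551  0.34748471  0.8770914 ]
 [ 0.44422898  0.52348426 -0.72706591 -0.6249557 ]
 [ 0.01983294  0.80559116  0.59213979  0.54182343]
 [ 0.          0.          0.          1.        ]]
```

View pics/top1.png

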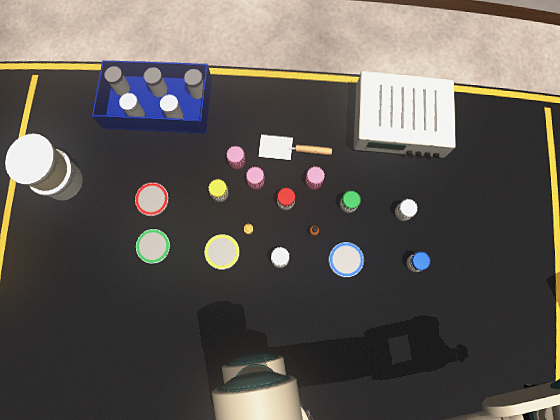

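View pics/scene1.png

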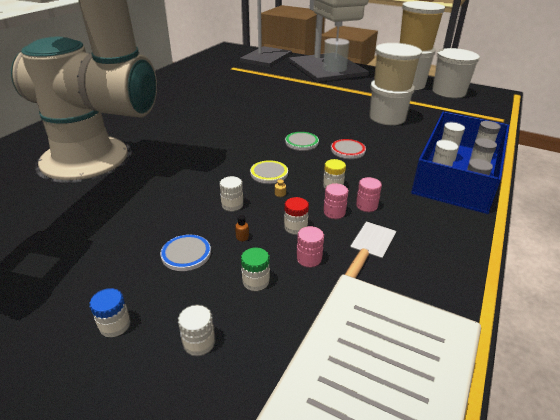

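The top view shows the lids: yellow (218,188), red (286,197), green (351,200) and blue (421,261). White lids are at (406,209) and (280,257). Pink look-alikes are at (235,156), (256,177) and (315,177), so the true red at (286,197) is the saturated one with an off-white body. The plates are red (152,199), green (152,246), yellow (222,252) and blue (346,260). The scene view agrees. I'll confirm with an enlarged crop.

```bash
cat > h.py <<'E'
import numpy as np,cv2
def ray(d,px):
    f=d['color'].shape[0]/2/np.tan(np.radians(d['fov_y']/2))
    K=np.array([[f,0,d['cx']],[0,f,d['cy']],[0,0,1]])
    u=cv2.undistortPoints(np.array([[px]],float),K,np.array(d['D'],float))[0,0]
    E=np.array(d['extrinsics']); return E[:3,3],E[:3,:3]@np.array([u[0],-u[1],-1])
def onz(d,px,z):
    o,r=ray(d,px); return (o+r*(z-o[2])/r[2])[:2]
def proj(d,P):
    f=d['color'].shape[0]/2/np.tan(np.radians(d['fov_y']/2))
    K=np.array([[f,0,d['cx']],[0,f,d['cy']],[0,0,1]]);E=np.array(d['extrinsics'])
    c=(np.atleast_2d(P)-E[:3,3])@E[:3,:3]*[1,-1,-1]
    return cv2.projectPoints(c,np.zeros(3),np.zeros(3),K,np.array(d['D'],float))[0][:,0]
def circ(x,y,z,r,n=48):
    t=np.linspace(0,2*np.pi,n);return np.c_[x+r*np.cos(t),y+r*np.sin(t),np.full(n,z)]
E
python3 - <<'E'
from workcell import snapshot
from h import *
d=snapshot('top');im=d['color'];S=3
big=cv2.resize(im,None,fx=S,fy=S,interpolation=cv2.INTER_CUBIC)
J=dict(yellow=(218,188),red=(286,197),green=(351,200),blue=(421,261),wa=(406,209),wb=(280,257),p1=(235,156),p2=(256,177),p3=(315,177))
P=dict(red=(152,199),green=(152,246),yellow=(222,252),blue=(346,260))
for D,z,r in((J,.06,.024),(P,.01,.046)):
  for k,p in D.items():
    xy=onz(d,p,z);print(k,z,xy.round(4))
    q=proj(d,circ(*xy,z,r));cv2.polylines(big,[((q+.5)*S-.5).astype(int)],True,(255,255,0),1)
for p in((249,229),(314,230)):print('clutter',onz(d,p,.045).round(3))
cv2.imwrite('pics/c1.png',big[145*S:285*S,125*S:125*S+800])
cv2.imwrite('pics/c2.png',big[185*S:285*S,320*S:320*S+400])
E
```

```text
yellow 0.06 [0.6143 0.1707]
red 0.06 [ 0.6017 -0.0065]
green 0.06 [ 0.6049 -0.1745]
blue 0.06 [ 0.4575 -0.3597]
wa 0.06 [ 0.5906 -0.3191]
wb 0.06 [ 0.4461 -0.0009]
p1 0.06 [0.704  0.1341]
p2 0.06 [0.6501 0.0746]
p3 0.06 [ 0.6603 -0.0786]
red 0.01 [0.5853 0.3545]
green 0.01 [0.4578 0.3393]
yellow 0.01 [0.455  0.1516]
blue 0.01 [ 0.455  -0.1742]
clutter [0.515 0.083]
clutter [ 0.523 -0.084]
```

View pics/c1.png

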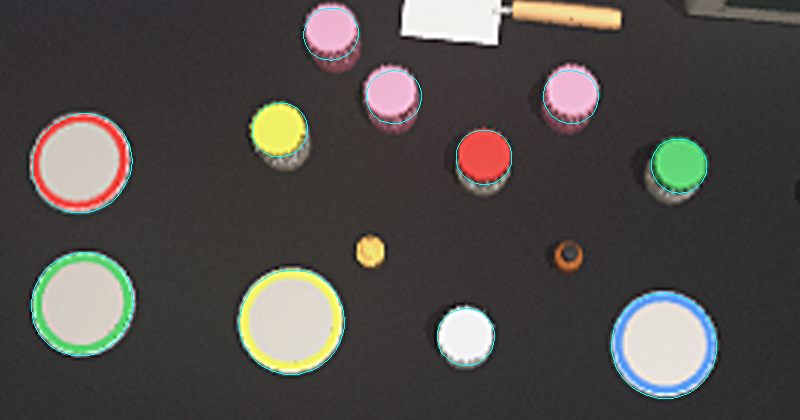

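View pics/c2.png

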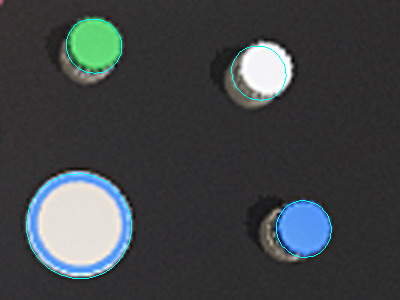

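The crop confirms the picks. The red lid at crop (484,157) has an off-white body, while the pink ones at (331,31), (392,95) and (571,94) are the look-alikes. The overlaid circles fit the lids and plates to 1–2 mm. First I'll square the tool (x along world x), then move to yellow.

{"fn": "play_rows", "kwargs": {
  "delta_rot": [
    [0,0,0.927],
    [0,0,0.927],
    [0,0,0.927],
    [0,0,0.927],
    [0,0,0]
  ],
  "linear": [
    [0,0,0.9],
    [0,0,0.9],
    [0,0,0.9],
    [0,0,0.9],
    [0,0,0]
  ],
  "claw": [0,0,0,0,0]
}}

```text
time_s: 0.78
tool_pos: [0.1534, -0.5011, 0.1576]
tcp_rot: [-3.138, -0.001, 0.001]
contact_force: [-0.5, -0.4, -0.4]
opening: 0.0853
grip_force: 0.0
```

{"fn": "play_rows", "kwargs": {
  "delta_rot": [
    [0,0,0],
    [0,0,0],
    [0,0,0],
    [0,0,0],
    [0,0,0],
    [0,0,0],
    [0,0,0],
    [0,0,0]
  ],
  "linear": [
    [0.68,-1,0],
    [0.68,-1,0],
    [0.68,-1,0],
    [0.68,-1,0],
    [0.68,-1,0],
    [0.68,-1,0],
    [0.68,-1,0],
    [0.68,-1,0]
  ],
  "claw": [0,0,0,0,0,0,0,0]
}}

```text
time_s: 1.78
tool_pos: [0.2629, -0.3417, 0.1604]
tcp_rot: [3.14, 0.003, 0.001]
contact_force: [-0.3, 0.1, -0.3]
opening: 0.0854
grip_force: 0.0
```

{"fn": "play_rows", "kwargs": {
  "delta_rot": [
    [0,0,0],
    [0,0,0],
    [0,0,0],
    [0,0,0],
    [0,0,0],
    [0,0,0],
    [0,0,0],
    [0,0,0]
  ],
  "linear": [
    [0.68,-1,0],
    [0.68,-1,0],
    [0.68,-1,0],
    [0.68,-1,0],
    [0.68,-1,0],
    [0.68,-1,0],
    [0.68,-1,0],
    [0.68,-1,0]
  ],
  "claw": [0,0,0,0,0,0,0,0]
}}

```text
time_s: 2.78
tool_pos: [0.3718, -0.1815, 0.1604]
tcp_rot: [3.141, 0.003, 0.002]
contact_force: [0.3, -1.3, -0.3]
opening: 0.0855
grip_force: 0.0
```

{"fn": "play_rows", "kwargs": {
  "delta_rot": [
    [0,0,0],
    [0,0,0],
    [0,0,0],
    [0,0,0],
    [0,0,0],
    [0,0,0],
    [0,0,0],
    [0,0,0]
  ],
  "linear": [
    [0.68,-1,0],
    [0.68,-1,0],
    [0.68,-1,0],
    [0.68,-1,0],
    [0.68,-1,0],
    [0.68,-1,0],
    [0.68,-1,0],
    [0.68,-1,0]
  ],
  "claw": [0,0,0,0,0,0,0,0]
}}

```text
time_s: 3.78
tool_pos: [0.4807, -0.0214, 0.1604]
tcp_rot: [3.141, 0.003, 0.002]
contact_force: [0.4, -1.2, -0.0]
opening: 0.0853
grip_force: 0.0
```

{"fn": "play_rows", "kwargs": {
  "delta_rot": [
    [0,0,0],
    [0,0,0],
    [0,0,0],
    [0,0,0],
    [0,0,0],
    [0,0,0],
    [0,0,0],
    [0,0,0]
  ],
  "linear": [
    [0.68,-1,0],
    [0.68,-1,0],
    [0.68,-1,0],
    [0.68,-1,0],
    [0.68,-1,0],
    [0.68,-1,0],
    [0.68,-1,0],
    [0.68,-1,0]
  ],
  "claw": [0,0,0,0,0,0,0,0]
}}

```text
time_s: 4.78
tool_pos: [0.5894, 0.1387, 0.1603]
tcp_rot: [-3.142, -0.003, -0.002]
contact_force: [0.3, 0.1, 1.1]
opening: 0.0852
grip_force: 0.0
```

{"fn": "play_rows", "kwargs": {
  "delta_rot": [
    [0,0,0],
    [0,0,0],
    [0,0,0]
  ],
  "linear": [
    [0.5,-0.8,0],
    [0.5,-0.8,0],
    [0,0,0]
  ],
  "claw": [0,0,0]
}}

```text
time_s: 5.15
tool_pos: [0.609, 0.1708, 0.1598]
tcp_rot: [-3.141, -0.004, -0.001]
contact_force: [0.1, -0.8, -0.2]
opening: 0.0859
grip_force: 0.0
```

{"fn": "play_rows", "kwargs": {
  "delta_rot": [
    [0,0,0],
    [0,0,0],
    [0,0,0],
    [0,0,0],
    [0,0,0],
    [0,0,0],
    [0,0,0],
    [0,0,0]
  ],
  "linear": [
    [0.25,0,1],
    [0,0,1],
    [0,0,1],
    [0,0,1],
    [0,0,1],
    [0,0,1],
    [0,0,1],
    [0,0,0]
  ],
  "claw": [0,0,0,0,0,0,0,0]
}}

```text
time_s: 6.15
tool_pos: [0.6124, 0.1697, 0.0168]
tcp_rot: [3.141, 0.0, -0.006]
contact_force: [0.6, -0.5, -0.8]
opening: 0.0849
grip_force: 0.0
```

{"fn": "play_rows", "kwargs": {
  "delta_rot": [
    [0,0,0],
    [0,0,0],
    [0,0,0],
    [0,0,0],
    [0,0,0],
    [0,0,0],
    [0,0,0],
    [0,0,0]
  ],
  "linear": [
    [0,0,0],
    [0,0,0],
    [0,0,0],
    [0,0,0],
    [0,0,0],
    [0,0,0],
    [0,0,0],
    [0,0,0]
  ],
  "claw": [0.2,0.3,0.4,0.6,0.8,1,1,1]
}}

```text
time_s: 7.15
tool_pos: [0.6144, 0.1702, 0.0205]
tcp_rot: [-3.141, -0.0, -0.003]
contact_force: [-0.0, 0.3, 6.1]
opening: 0.0472
grip_force: 61.7
```

{"fn": "play_rows", "kwargs": {
  "delta_rot": [
    [0,0,0],
    [0,0,0],
    [0,0,0],
    [0,0,0],
    [0,0,0],
    [0,0,0],
    [0,0,0],
    [0,0,0]
  ],
  "linear": [
    [0,0,-0.5],
    [0,0,-1],
    [0,0,-1],
    [0,0,-1],
    [-0.7,0.1,-0.5],
    [-0.9,0.1,0],
    [-0.9,0.1,0],
    [-0.9,0.1,0]
  ],
  "claw": [1,1,1,1,1,1,1,1]
}}

```text
time_s: 8.15
tool_pos: [0.5453, 0.162, 0.1005]
tcp_rot: [-3.141, -0.0, -0.002]
contact_force: [-0.5, -0.6, -1.2]
opening: 0.0469
grip_force: 61.6
```

{"fn": "play_rows", "kwargs": {
  "delta_rot": [
    [0,0,0],
    [0,0,0],
    [0,0,0],
    [0,0,0],
    [0,0,0],
    [0,0,0],
    [0,0,0],
    [0,0,0]
  ],
  "linear": [
    [-0.9,0.1,0],
    [-0.9,0.1,0],
    [-0.9,0.1,0],
    [-0.9,0.1,0],
    [-0.7,0.1,0.5],
    [-0.2,0,0.7],
    [0,0,0.7],
    [0,0,0]
  ],
  "claw": [1,1,1,1,1,1,1,1]
}}

```text
time_s: 9.15
tool_pos: [0.4552, 0.1518, 0.0599]
tcp_rot: [3.141, 0.0, -0.004]
contact_force: [0.3, 0.2, -1.0]
opening: 0.0468
grip_force: 61.7
```

{"fn": "play_rows", "kwargs": {
  "delta_rot": [
    [0,0,0],
    [0,0,0],
    [0,0,0],
    [0,0,0],
    [0,0,0]
  ],
  "linear": [
    [0,0,0.6],
    [0,0,0.5],
    [0,0,0.2],
    [0,0,0.08],
    [0,0,0]
  ],
  "claw": [1,1,1,1,1]
}}

```text
time_s: 9.78
tool_pos: [0.4558, 0.152, 0.0338]
tcp_rot: [-3.142, -0.0, -0.001]
contact_force: [0.4, 0.3, -0.5]
opening: 0.047
grip_force: 61.7
```

{"fn": "play_rows", "kwargs": {
  "delta_rot": [
    [0,0,0],
    [0,0,0],
    [0,0,0]
  ],
  "linear": [
    [0,0,0.06],
    [0,0,0.05],
    [0,0,0]
  ],
  "claw": [1,1,1]
}}

```text
time_s: 10.15
tool_pos: [0.4556, 0.1519, 0.0314]
tcp_rot: [3.141, 0.0, -0.0]
contact_force: [0.7, 0.3, -0.8]
opening: 0.0474
grip_force: 61.7
```

{"fn": "play_rows", "kwargs": {
  "delta_rot": [
    [0,0,0],
    [0,0,0],
    [0,0,0]
  ],
  "linear": [
    [0,0,0.05],
    [0,0,0.04],
    [0,0,0]
  ],
  "claw": [1,1,1]
}}

```text
time_s: 10.52
tool_pos: [0.4558, 0.152, 0.0305]
tcp_rot: [3.141, 0.0, 0.0]
contact_force: [-3.4, -1.0, 6.1]
opening: 0.0467
grip_force: 62.0
```

Seated with 6 N of contact; releasing.

{"fn": "play_rows", "kwargs": {
  "delta_rot": [
    [0,0,0],
    [0,0,0],
    [0,0,0],
    [0,0,0],
    [0,0,0],
    [0,0,0]
  ],
  "linear": [
    [0,0,0],
    [0,0,0],
    [0,0,0],
    [0,0,0],
    [0,0,0],
    [0,0,0]
  ],
  "claw": [0.4,0.3,0.2,0.1,0,0]
}}

```text
time_s: 11.28
tool_pos: [0.4557, 0.152, 0.0297]
tcp_rot: [3.142, 0.0, -0.0]
contact_force: [0.0, -0.2, 0.8]
opening: 0.0854
grip_force: 0.0
```

{"fn": "play_rows", "kwargs": {
  "delta_rot": [
    [0,0,0],
    [0,0,0],
    [0,0,0],
    [0,0,0],
    [0,0,0],
    [0,0,0],
    [0,0,0],
    [0,0,0]
  ],
  "linear": [
    [0,0,-0.5],
    [0,0,-1],
    [0,0,-1],
    [0,0,-1],
    [0,0,-1],
    [0.7,0.7,-1],
    [1,1,0],
    [1,1,0]
  ],
  "claw": [0,0,0,0,0,0,0,0]
}}

```text
time_s: 12.28
tool_pos: [0.5105, 0.0975, 0.141]
tcp_rot: [-3.141, -0.001, -0.003]
contact_force: [1.0, 0.4, 0.2]
opening: 0.0853
grip_force: 0.0
```

```bash
python3 - <<'E'
from workcell import snapshot,sense
import cv2
d=snapshot('scene');cv2.imwrite('pics/s2.png',cv2.resize(d['color'][100:300,150:420],None,fx=2.5,fy=2.5));print(sense()['tool_pos'])
E
```

```text
[0.51204849 0.09523717 0.14068581]
```

View pics/s2.png

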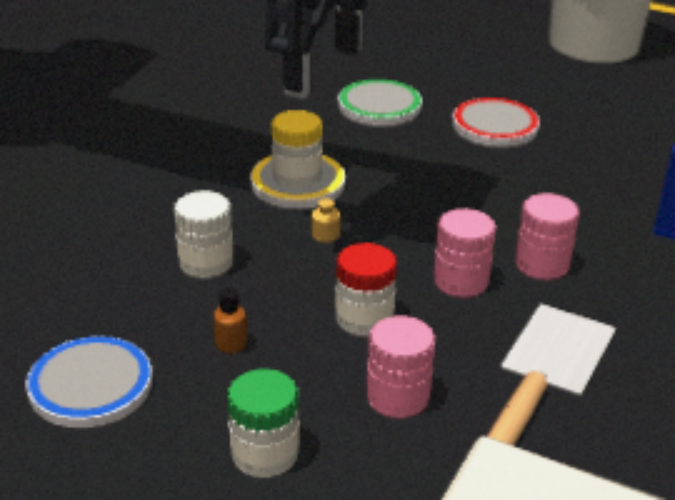

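The crop shows the yellow jar upright in the middle of its ring at crop (297,150), with everything else undisturbed. Now red.

{"fn": "play_rows", "kwargs": {
  "delta_rot": [
    [0,0,0],
    [0,0,0],
    [0,0,0],
    [0,0,0],
    [0,0,0],
    [0,0,0],
    [0,0,0]
  ],
  "linear": [
    [0.8,0.9,0],
    [0.8,0.9,0],
    [0.8,0.9,0],
    [0.8,0.9,0],
    [0.8,0.9,0],
    [0.5,0.55,0],
    [0,0,0]
  ],
  "claw": [0,0,0,0,0,0,0]
}}

```text
time_s: 13.2
tool_pos: [0.5999, -0.0033, 0.1398]
tcp_rot: [-3.142, 0.001, 0.0]
contact_force: [0.5, 0.3, 0.5]
opening: 0.0856
grip_force: 0.0
```

{"fn": "play_rows", "kwargs": {
  "delta_rot": [
    [0,0,0],
    [0,0,0],
    [0,0,0],
    [0,0,0],
    [0,0,0],
    [0,0,0],
    [0,0,0],
    [0,0,0]
  ],
  "linear": [
    [0,0,0.8],
    [0,0,1],
    [0,0,1],
    [0,0,1],
    [0,0,1],
    [0,0,0.8],
    [0,0,0.4],
    [0,0,0]
  ],
  "claw": [0,0,0,0,0,0,0,0]
}}

```text
time_s: 14.2
tool_pos: [0.5995, -0.003, 0.0192]
tcp_rot: [3.142, 0.0, -0.001]
contact_force: [0.9, 0.6, 0.0]
opening: 0.0855
grip_force: 0.0
```

{"fn": "play_rows", "kwargs": {
  "delta_rot": [
    [0,0,0],
    [0,0,0],
    [0,0,0],
    [0,0,0],
    [0,0,0],
    [0,0,0],
    [0,0,0],
    [0,0,0]
  ],
  "linear": [
    [0.1,0.17,0],
    [0,0,0],
    [0,0,0],
    [0,0,0],
    [0,0,0],
    [0,0,0],
    [0,0,0],
    [0,0,0]
  ],
  "claw": [0,0.2,0.35,0.5,0.7,1,1,1]
}}

```text
time_s: 15.2
tool_pos: [0.6021, -0.0064, 0.0203]
tcp_rot: [3.141, 0.0, 0.002]
contact_force: [-0.0, 0.3, 5.6]
opening: 0.0466
grip_force: 61.6
```

{"fn": "play_rows", "kwargs": {
  "delta_rot": [
    [0,0,0],
    [0,0,0],
    [0,0,0],
    [0,0,0],
    [0,0,0],
    [0,0,0],
    [0,0,0]
  ],
  "linear": [
    [0,0,0],
    [0,0,-0.5],
    [0,0,-1],
    [0,0,-1],
    [0,0,-1],
    [0,0,-1],
    [0,0,-0.8]
  ],
  "claw": [1,1,1,1,1,1,1]
}}

```text
time_s: 16.08
tool_pos: [0.6019, -0.0064, 0.1275]
tcp_rot: [3.141, 0.0, 0.002]
contact_force: [0.1, -0.3, -0.7]
opening: 0.0464
grip_force: 61.6
```

{"fn": "play_rows", "kwargs": {
  "delta_rot": [
    [0,0,0],
    [0,0,0],
    [0,0,0],
    [0,0,0],
    [0,0,0],
    [0,0,0],
    [0,0,0],
    [0,0,0]
  ],
  "linear": [
    [-0.05,-0.5,0],
    [-0.05,-1,0],
    [-0.05,-1,0],
    [-0.05,-1,0],
    [-0.05,-1,0],
    [-0.05,-1,0],
    [-0.05,-1,0],
    [-0.05,-1,0]
  ],
  "claw": [1,1,1,1,1,1,1,1]
}}

```text
time_s: 17.08
tool_pos: [0.5936, 0.1449, 0.1257]
tcp_rot: [3.141, 0.0, 0.0]
contact_force: [0.6, 0.2, -1.2]
opening: 0.0466
grip_force: 61.6
```

{"fn": "play_rows", "kwargs": {
  "delta_rot": [
    [0,0,0],
    [0,0,0],
    [0,0,0],
    [0,0,0],
    [0,0,0],
    [0,0,0],
    [0,0,0],
    [0,0,0]
  ],
  "linear": [
    [-0.05,-1,0],
    [-0.05,-1,0],
    [-0.05,-1,0],
    [-0.05,-1,0],
    [-0.05,-1,0],
    [-0.05,-1,0],
    [-0.05,-1,0],
    [-0.05,-1,0]
  ],
  "claw": [1,1,1,1,1,1,1,1]
}}

```text
time_s: 18.08
tool_pos: [0.5856, 0.3049, 0.1256]
tcp_rot: [3.141, 0.0, 0.0]
contact_force: [-0.0, -1.1, -0.6]
opening: 0.0468
grip_force: 61.6
```

{"fn": "play_rows", "kwargs": {
  "delta_rot": [
    [0,0,0],
    [0,0,0],
    [0,0,0],
    [0,0,0],
    [0,0,0],
    [0,0,0],
    [0,0,0],
    [0,0,0]
  ],
  "linear": [
    [0,-1,0],
    [0,-1,0],
    [0,-0.55,0],
    [0,0,0.6],
    [0,0,1],
    [0,0,1],
    [0,0,0.8],
    [0,0,0]
  ],
  "claw": [1,1,1,1,1,1,1,1]
}}

```text
time_s: 19.08
tool_pos: [0.5847, 0.3538, 0.0551]
tcp_rot: [3.14, -0.0, -0.006]
contact_force: [-0.0, -1.2, -1.5]
opening: 0.0465
grip_force: 61.7
```

{"fn": "play_rows", "kwargs": {
  "delta_rot": [
    [0,0,0],
    [0,0,0],
    [0,0,0],
    [0,0,0],
    [0,0,0]
  ],
  "linear": [
    [0,0,0.6],
    [0,0,0.4],
    [0,0,0.15],
    [0,0,0.05],
    [0,0,0]
  ],
  "claw": [1,1,1,1,1]
}}

```text
time_s: 19.7
tool_pos: [0.5858, 0.3547, 0.034]
tcp_rot: [-3.141, -0.0, -0.001]
contact_force: [0.6, 0.1, -1.5]
opening: 0.047
grip_force: 61.7
```

{"fn": "play_rows", "kwargs": {
  "delta_rot": [
    [0,0,0],
    [0,0,0],
    [0,0,0],
    [0,0,0]
  ],
  "linear": [
    [0,0,0.08],
    [0,0,0.06],
    [0,0,0.04],
    [0,0,0]
  ],
  "claw": [1,1,1,1]
}}

```text
time_s: 20.2
tool_pos: [0.5857, 0.3546, 0.0304]
tcp_rot: [3.142, 0.0, 0.0]
contact_force: [-0.7, -1.6, 1.0]
opening: 0.0471
grip_force: 61.7
```

Contact is light, so one more half millimetre, then release.

{"fn": "play_rows", "kwargs": {
  "delta_rot": [
    [0,0,0],
    [0,0,0],
    [0,0,0],
    [0,0,0],
    [0,0,0],
    [0,0,0],
    [0,0,0],
    [0,0,0]
  ],
  "linear": [
    [0,0,0.03],
    [0,0,0],
    [0,0,0],
    [0,0,0],
    [0,0,0],
    [0,0,0],
    [0,0,0],
    [0,0,0]
  ],
  "claw": [1,1,0.4,0.3,0.2,0.1,0,0]
}}

```text
time_s: 21.2
tool_pos: [0.5856, 0.3546, 0.0295]
tcp_rot: [3.142, 0.0, 0.0]
contact_force: [0.5, 1.2, -0.1]
opening: 0.0852
grip_force: 0.0
```

{"fn": "play_rows", "kwargs": {
  "delta_rot": [
    [0,0,0],
    [0,0,0],
    [0,0,0],
    [0,0,0],
    [0,0,0],
    [0,0,0],
    [0,0,0],
    [0,0,0]
  ],
  "linear": [
    [0,0,-0.5],
    [0,0,-1],
    [0,0,-1],
    [0,0,-1],
    [0,0,-1],
    [0,0,-1],
    [0,1,-0.5],
    [0,1,0]
  ],
  "claw": [0,0,0,0,0,0,0,0]
}}

```text
time_s: 22.2
tool_pos: [0.5859, 0.3132, 0.1506]
tcp_rot: [-3.141, -0.0, -0.002]
contact_force: [0.2, -0.8, -0.5]
opening: 0.0855
grip_force: 0.0
```

```bash
python3 - <<'E'
from workcell import snapshot,sense
import cv2
d=snapshot('scene');cv2.imwrite('pics/s3.png',cv2.resize(d['color'][100:300,150:420],None,fx=2.5,fy=2.5));print(sense()['tool_pos'])
E
```

```text
[0.58622149 0.31063499 0.14996541]
```

View pics/s3.png

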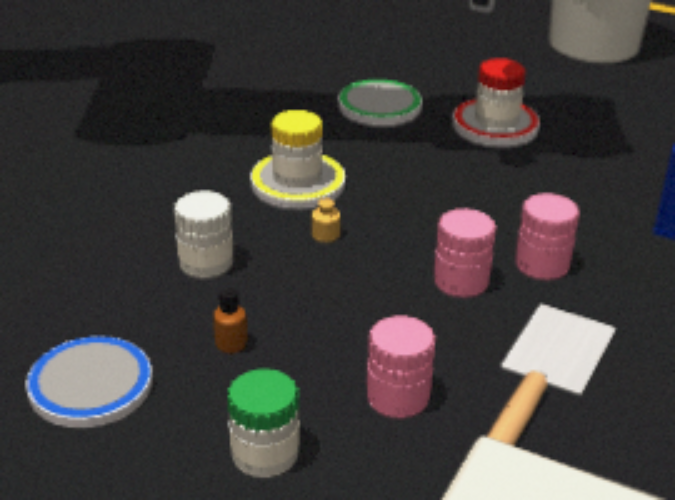

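The red jar stands upright inside its ring at crop (499,95). Now green.

{"fn": "play_rows", "kwargs": {
  "delta_rot": [
    [0,0,0],
    [0,0,0],
    [0,0,0],
    [0,0,0],
    [0,0,0],
    [0,0,0],
    [0,0,0],
    [0,0,0]
  ],
  "linear": [
    [0.04,1,0],
    [0.04,1,0],
    [0.04,1,0],
    [0.04,1,0],
    [0.04,1,0],
    [0.04,1,0],
    [0.04,1,0],
    [0.04,1,0]
  ],
  "claw": [0,0,0,0,0,0,0,0]
}}

```text
time_s: 23.25
tool_pos: [0.5921, 0.1533, 0.1495]
tcp_rot: [3.142, 0.0, 0.0]
contact_force: [0.1, 0.2, -0.2]
opening: 0.0852
grip_force: 0.0
```

{"fn": "play_rows", "kwargs": {
  "delta_rot": [
    [0,0,0],
    [0,0,0],
    [0,0,0],
    [0,0,0],
    [0,0,0],
    [0,0,0],
    [0,0,0],
    [0,0,0]
  ],
  "linear": [
    [0.04,1,0],
    [0.04,1,0],
    [0.04,1,0],
    [0.04,1,0],
    [0.04,1,0],
    [0.04,1,0],
    [0.04,1,0],
    [0.04,1,0]
  ],
  "claw": [0,0,0,0,0,0,0,0]
}}

```text
time_s: 24.25
tool_pos: [0.5985, -0.0067, 0.1495]
tcp_rot: [3.142, 0.0, 0.0]
contact_force: [0.9, -0.7, -0.6]
opening: 0.0855
grip_force: 0.0
```

{"fn": "play_rows", "kwargs": {
  "delta_rot": [
    [0,0,0],
    [0,0,0],
    [0,0,0],
    [0,0,0],
    [0,0,0],
    [0,0,0],
    [0,0,0],
    [0,0,0]
  ],
  "linear": [
    [0.04,1,0],
    [0.04,1,0],
    [0.04,1,0],
    [0.04,1,0],
    [0.04,1,0],
    [0.04,1,0],
    [0.04,1,0],
    [0.04,1,0]
  ],
  "claw": [0,0,0,0,0,0,0,0]
}}

```text
time_s: 25.25
tool_pos: [0.6049, -0.1668, 0.1495]
tcp_rot: [3.141, 0.0, 0.0]
contact_force: [0.3, -0.4, 0.5]
opening: 0.0855
grip_force: 0.0
```

{"fn": "play_rows", "kwargs": {
  "delta_rot": [
    [0,0,0],
    [0,0,0]
  ],
  "linear": [
    [0,0.25,0],
    [0,0,0]
  ],
  "claw": [0,0]
}}

```text
time_s: 25.5
tool_pos: [0.6049, -0.1705, 0.1494]
tcp_rot: [-3.141, 0.0, 0.0]
contact_force: [-0.0, -0.3, -0.1]
opening: 0.0852
grip_force: 0.0
```

{"fn": "play_rows", "kwargs": {
  "delta_rot": [
    [0,0,0],
    [0,0,0],
    [0,0,0],
    [0,0,0],
    [0,0,0],
    [0,0,0],
    [0,0,0],
    [0,0,0]
  ],
  "linear": [
    [0,0.2,0.8],
    [0,0,1],
    [0,0,1],
    [0,0,1],
    [0,0,1],
    [0,0,1],
    [0,0,0.65],
    [0,0,0]
  ],
  "claw": [0,0,0,0,0,0,0,0]
}}

```text
time_s: 26.5
tool_pos: [0.6043, -0.1742, 0.0191]
tcp_rot: [-3.141, -0.0, 0.003]
contact_force: [0.2, -0.5, 0.3]
opening: 0.0852
grip_force: 0.0
```

{"fn": "play_rows", "kwargs": {
  "delta_rot": [
    [0,0,0],
    [0,0,0],
    [0,0,0],
    [0,0,0],
    [0,0,0],
    [0,0,0],
    [0,0,0],
    [0,0,0]
  ],
  "linear": [
    [0,0,0],
    [0,0,0],
    [0,0,0],
    [0,0,0],
    [0,0,0],
    [0,0,0],
    [0,0,0],
    [0,0,0]
  ],
  "claw": [0,0.2,0.35,0.5,0.7,1,1,1]
}}

```text
time_s: 27.5
tool_pos: [0.6054, -0.1745, 0.0213]
tcp_rot: [3.141, 0.0, 0.002]
contact_force: [0.3, -0.2, 5.2]
opening: 0.0471
grip_force: 61.8
```

{"fn": "play_rows", "kwargs": {
  "delta_rot": [
    [0,0,0],
    [0,0,0],
    [0,0,0],
    [0,0,0],
    [0,0,0],
    [0,0,0],
    [0,0,0],
    [0,0,0]
  ],
  "linear": [
    [0,0,0],
    [0,0,-0.5],
    [0,0,-1],
    [0,0,-1],
    [0,0,-1],
    [0,0,-1],
    [0,0,-1],
    [0,0,-0.6]
  ],
  "claw": [1,1,1,1,1,1,1,1]
}}

```text
time_s: 28.5
tool_pos: [0.6053, -0.1745, 0.1444]
tcp_rot: [3.141, 0.0, 0.003]
contact_force: [0.3, 0.9, -1.5]
opening: 0.0465
grip_force: 61.7
```

{"fn": "play_rows", "kwargs": {
  "delta_rot": [
    [0,0,0],
    [0,0,0],
    [0,0,0],
    [0,0,0],
    [0,0,0],
    [0,0,0],
    [0,0,0],
    [0,0,0]
  ],
  "linear": [
    [-0.15,-0.5,0],
    [-0.29,-1,0],
    [-0.29,-1,0],
    [-0.29,-1,0],
    [-0.29,-1,0],
    [-0.29,-1,0],
    [-0.29,-1,0],
    [-0.29,-1,0]
  ],
  "claw": [1,1,1,1,1,1,1,1]
}}

```text
time_s: 29.5
tool_pos: [0.5609, -0.0231, 0.1425]
tcp_rot: [3.141, 0.0, 0.0]
contact_force: [-0.6, 0.2, -2.3]
opening: 0.0468
grip_force: 61.7
```

{"fn": "play_rows", "kwargs": {
  "delta_rot": [
    [0,0,0],
    [0,0,0],
    [0,0,0],
    [0,0,0],
    [0,0,0],
    [0,0,0],
    [0,0,0],
    [0,0,0]
  ],
  "linear": [
    [-0.29,-1,0],
    [-0.29,-1,0],
    [-0.29,-1,0],
    [-0.29,-1,0],
    [-0.29,-1,0],
    [-0.29,-1,0],
    [-0.29,-1,0],
    [-0.29,-1,0]
  ],
  "claw": [1,1,1,1,1,1,1,1]
}}

```text
time_s: 30.5
tool_pos: [0.5144, 0.1369, 0.1425]
tcp_rot: [3.141, 0.0, 0.0]
contact_force: [-0.1, -0.5, -1.8]
opening: 0.0469
grip_force: 61.7
```

{"fn": "play_rows", "kwargs": {
  "delta_rot": [
    [0,0,0],
    [0,0,0],
    [0,0,0],
    [0,0,0],
    [0,0,0],
    [0,0,0],
    [0,0,0],
    [0,0,0]
  ],
  "linear": [
    [-0.29,-1,0],
    [-0.29,-1,0],
    [-0.29,-1,0],
    [-0.29,-1,0],
    [-0.29,-1,0],
    [-0.29,-1,0],
    [-0.29,-1,0],
    [-0.29,-1,0]
  ],
  "claw": [1,1,1,1,1,1,1,1]
}}

```text
time_s: 31.5
tool_pos: [0.4678, 0.2968, 0.1425]
tcp_rot: [3.141, 0.0, 0.0]
contact_force: [0.1, 0.0, -1.1]
opening: 0.047
grip_force: 61.7
```

{"fn": "play_rows", "kwargs": {
  "delta_rot": [
    [0,0,0],
    [0,0,0],
    [0,0,0],
    [0,0,0],
    [0,0,0]
  ],
  "linear": [
    [-0.25,-1,0],
    [-0.2,-0.8,0],
    [-0.1,-0.4,0],
    [0,0,0],
    [0,0,0]
  ],
  "claw": [1,1,1,1,1]
}}

```text
time_s: 32.12
tool_pos: [0.4576, 0.3391, 0.1424]
tcp_rot: [3.141, -0.001, 0.0]
contact_force: [-0.8, -0.4, -2.0]
opening: 0.0468
grip_force: 61.7
```

{"fn": "play_rows", "kwargs": {
  "delta_rot": [
    [0,0,0],
    [0,0,0],
    [0,0,0],
    [0,0,0],
    [0,0,0],
    [0,0,0],
    [0,0,0],
    [0,0,0]
  ],
  "linear": [
    [0,0,0.7],
    [0,0,1],
    [0,0,1],
    [0,0,1],
    [0,0,0.9],
    [0,0,0.5],
    [0,0,0.25],
    [0,0,0]
  ],
  "claw": [1,1,1,1,1,1,1,1]
}}

```text
time_s: 33.12
tool_pos: [0.4575, 0.3396, 0.0355]
tcp_rot: [-3.142, -0.0, -0.0]
contact_force: [-0.0, 0.1, -1.8]
opening: 0.0471
grip_force: 61.7
```

{"fn": "play_rows", "kwargs": {
  "delta_rot": [
    [0,0,0],
    [0,0,0]
  ],
  "linear": [
    [0,0,0],
    [0,0,0]
  ],
  "claw": [1,1]
}}

```text
time_s: 33.38
tool_pos: [0.4577, 0.3398, 0.0361]
tcp_rot: [-3.141, -0.0, -0.001]
contact_force: [-0.3, 0.6, -1.2]
opening: 0.047
grip_force: 61.7
```

{"fn": "play_rows", "kwargs": {
  "delta_rot": [
    [0,0,0],
    [0,0,0],
    [0,0,0],
    [0,0,0],
    [0,0,0]
  ],
  "linear": [
    [0,0,0.1],
    [0,0,0.08],
    [0,0,0.05],
    [0,0,0.03],
    [0,0,0]
  ],
  "claw": [1,1,1,1,1]
}}

```text
time_s: 34.0
tool_pos: [0.4574, 0.3396, 0.0312]
tcp_rot: [3.141, 0.0, 0.0]
contact_force: [-4.5, -2.5, 6.2]
opening: 0.0469
grip_force: 62.0
```

Seated. Release, lift, and begin moving to blue.

{"fn": "play_rows", "kwargs": {
  "delta_rot": [
    [0,0,0],
    [0,0,0],
    [0,0,0],
    [0,0,0],
    [0,0,0],
    [0,0,0]
  ],
  "linear": [
    [0,0,0],
    [0,0,0],
    [0,0,0],
    [0,0,0],
    [0,0,0],
    [0,0,0]
  ],
  "claw": [0.4,0.3,0.2,0.1,0,0]
}}

```text
time_s: 34.75
tool_pos: [0.4574, 0.3395, 0.0302]
tcp_rot: [3.141, 0.0, -0.0]
contact_force: [-0.4, -0.5, -0.3]
opening: 0.0854
grip_force: 0.0
```

{"fn": "play_rows", "kwargs": {
  "delta_rot": [
    [0,0,0],
    [0,0,0],
    [0,0,0],
    [0,0,0],
    [0,0,0],
    [0,0,0],
    [0,0,0],
    [0,0,0]
  ],
  "linear": [
    [0,0,-0.5],
    [0,0,-1],
    [0,0,-1],
    [0,0,-1],
    [0,0,-1],
    [0,0,-1],
    [0,0,-0.5],
    [0,0,0]
  ],
  "claw": [0,0,0,0,0,0,0,0]
}}

```text
time_s: 35.75
tool_pos: [0.4577, 0.3398, 0.1511]
tcp_rot: [-3.141, -0.0, -0.002]
contact_force: [0.2, -0.2, -1.1]
opening: 0.0857
grip_force: 0.0
```

{"fn": "play_rows", "kwargs": {
  "delta_rot": [
    [0,0,0],
    [0,0,0],
    [0,0,0],
    [0,0,0],
    [0,0,0],
    [0,0,0],
    [0,0,0],
    [0,0,0]
  ],
  "linear": [
    [0,1,0],
    [0,1,0],
    [0,1,0],
    [0,1,0],
    [0,1,0],
    [0,1,0],
    [0,1,0],
    [0,1,0]
  ],
  "claw": [0,0,0,0,0,0,0,0]
}}

```text
time_s: 36.75
tool_pos: [0.4574, 0.1783, 0.1503]
tcp_rot: [3.142, 0.0, 0.0]
contact_force: [0.5, -0.6, 0.4]
opening: 0.0857
grip_force: 0.0
```

{"fn": "play_rows", "kwargs": {
  "delta_rot": [
    [0,0,0],
    [0,0,0],
    [0,0,0],
    [0,0,0],
    [0,0,0],
    [0,0,0],
    [0,0,0],
    [0,0,0]
  ],
  "linear": [
    [0,1,0],
    [0,1,0],
    [0,1,0],
    [0,1,0],
    [0,1,0],
    [0,1,0],
    [0,1,0],
    [0,1,0]
  ],
  "claw": [0,0,0,0,0,0,0,0]
}}

```text
time_s: 37.75
tool_pos: [0.4572, 0.0183, 0.1503]
tcp_rot: [3.141, 0.0, 0.0]
contact_force: [0.0, 0.5, 0.1]
opening: 0.0855
grip_force: 0.0
```

{"fn": "play_rows", "kwargs": {
  "delta_rot": [
    [0,0,0],
    [0,0,0],
    [0,0,0],
    [0,0,0],
    [0,0,0],
    [0,0,0],
    [0,0,0],
    [0,0,0]
  ],
  "linear": [
    [0,1,0],
    [0,1,0],
    [0,1,0],
    [0,1,0],
    [0,1,0],
    [0,1,0],
    [0,1,0],
    [0,1,0]
  ],
  "claw": [0,0,0,0,0,0,0,0]
}}

```text
time_s: 38.75
tool_pos: [0.4571, -0.1416, 0.1503]
tcp_rot: [3.141, 0.0, 0.0]
contact_force: [0.0, -0.4, 0.3]
opening: 0.0855
grip_force: 0.0
```

{"fn": "play_rows", "kwargs": {
  "delta_rot": [
    [0,0,0],
    [0,0,0],
    [0,0,0],
    [0,0,0],
    [0,0,0],
    [0,0,0],
    [0,0,0],
    [0,0,0]
  ],
  "linear": [
    [0,1,0],
    [0,1,0],
    [0,1,0],
    [0,1,0],
    [0,1,0],
    [0,1,0],
    [0,1,0],
    [0,1,0]
  ],
  "claw": [0,0,0,0,0,0,0,0]
}}

```text
time_s: 39.75
tool_pos: [0.4575, -0.3017, 0.1503]
tcp_rot: [3.142, 0.0, 0.0]
contact_force: [0.4, -0.0, -0.6]
opening: 0.0852
grip_force: 0.0
```

```bash
python3 - <<'E'
from workcell import snapshot,sense
import cv2
d=snapshot('scene');cv2.imwrite('pics/s4.png',d['color'])
d=snapshot('top');cv2.imwrite('pics/t4.png',cv2.resize(d['color'][145:345,125:445],None,fx=2.5,fy=2.5,interpolation=cv2.INTER_CUBIC));print(sense()['tool_pos'])
E
```

```text
[ 0.45728265 -0.30234318  0.15008943]
```

View pics/t4.png

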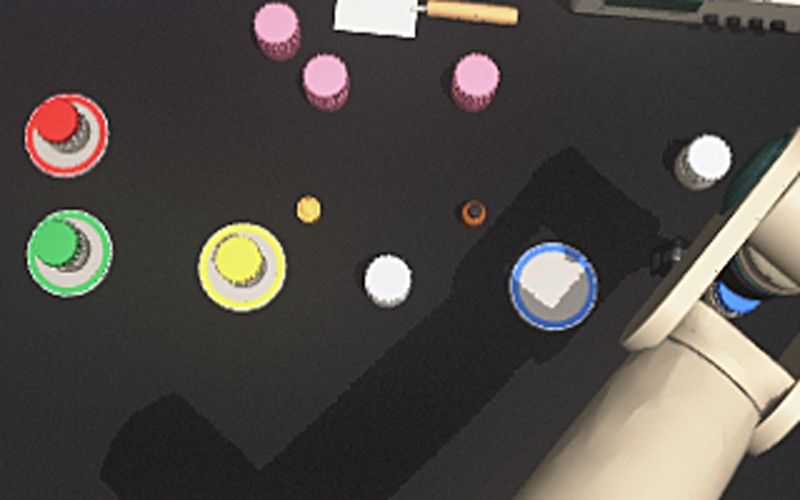

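The top crop shows yellow (240,260), red (57,120) and green (58,243) standing on their plates, inside their rings. Their bodies lean with perspective only, and the whites and clutter are in place. Now blue.

{"fn": "play_rows", "kwargs": {
  "delta_rot": [
    [0,0,0],
    [0,0,0],
    [0,0,0],
    [0,0,0],
    [0,0,0]
  ],
  "linear": [
    [0,1,0],
    [0,1,0],
    [0,0.85,0],
    [0,0,0],
    [0,0,0]
  ],
  "claw": [0,0,0,0,0]
}}

```text
time_s: 40.48
tool_pos: [0.4576, -0.3572, 0.1502]
tcp_rot: [-3.141, -0.0, 0.0]
contact_force: [-0.3, 0.2, -0.5]
opening: 0.0852
grip_force: 0.0
```

{"fn": "play_rows", "kwargs": {
  "delta_rot": [
    [0,0,0],
    [0,0,0],
    [0,0,0],
    [0,0,0],
    [0,0,0],
    [0,0,0],
    [0,0,0],
    [0,0,0]
  ],
  "linear": [
    [0,0,0.8],
    [0,0,1],
    [0,0,1],
    [0,0,1],
    [0,0,1],
    [0,0,1],
    [0,0,0.7],
    [0,0,0]
  ],
  "claw": [0,0,0,0,0,0,0,0]
}}

```text
time_s: 41.48
tool_pos: [0.457, -0.3569, 0.0189]
tcp_rot: [-3.14, -0.0, 0.003]
contact_force: [1.0, 0.2, 0.3]
opening: 0.0853
grip_force: 0.0
```

{"fn": "play_rows", "kwargs": {
  "delta_rot": [
    [0,0,0],
    [0,0,0],
    [0,0,0],
    [0,0,0],
    [0,0,0],
    [0,0,0],
    [0,0,0],
    [0,0,0]
  ],
  "linear": [
    [0,0,0],
    [0,0,0],
    [0,0,0],
    [0,0,0],
    [0,0,0],
    [0,0,0],
    [0,0,0],
    [0,0,0]
  ],
  "claw": [0,0.2,0.35,0.5,0.7,1,1,1]
}}

```text
time_s: 42.48
tool_pos: [0.4579, -0.3578, 0.0211]
tcp_rot: [3.141, 0.0, 0.002]
contact_force: [-0.0, 0.3, 6.0]
opening: 0.0466
grip_force: 61.7
```

{"fn": "play_rows", "kwargs": {
  "delta_rot": [
    [0,0,0],
    [0,0,0],
    [0,0,0],
    [0,0,0],
    [0,0,0],
    [0,0,0],
    [0,0,0],
    [0,0,0]
  ],
  "linear": [
    [0,0,0],
    [0,0,-0.5],
    [0,0,-1],
    [0,0,-1],
    [0,0,-1],
    [0,0,-1],
    [0,0,-0.5],
    [0,0,0]
  ],
  "claw": [1,1,1,1,1,1,1,1]
}}

```text
time_s: 43.48
tool_pos: [0.4579, -0.3577, 0.1215]
tcp_rot: [3.14, 0.0, 0.002]
contact_force: [-0.5, -0.5, -0.8]
opening: 0.0472
grip_force: 61.6
```

{"fn": "play_rows", "kwargs": {
  "delta_rot": [
    [0,0,0],
    [0,0,0],
    [0,0,0],
    [0,0,0],
    [0,0,0],
    [0,0,0],
    [0,0,0],
    [0,0,0]
  ],
  "linear": [
    [-0.14,-0.6,0],
    [0,-1,0],
    [0,-1,0],
    [0,-1,0],
    [0,-1,0],
    [0,-1,0],
    [0,-1,0],
    [0,-1,0]
  ],
  "claw": [1,1,1,1,1,1,1,1]
}}

```text
time_s: 44.48
tool_pos: [0.4547, -0.2041, 0.1203]
tcp_rot: [3.141, 0.0, 0.0]
contact_force: [0.7, -0.1, -0.5]
opening: 0.0469
grip_force: 61.7
```

{"fn": "play_rows", "kwargs": {
  "delta_rot": [
    [0,0,0],
    [0,0,0],
    [0,0,0],
    [0,0,0],
    [0,0,0],
    [0,0,0],
    [0,0,0],
    [0,0,0]
  ],
  "linear": [
    [0,-1,0],
    [0,-0.6,0],
    [0,0,0.7],
    [0,0,1],
    [0,0,1],
    [0,0,0.9],
    [0,0,0.5],
    [0,0,0]
  ],
  "claw": [1,1,1,1,1,1,1,1]
}}

```text
time_s: 45.48
tool_pos: [0.4541, -0.1735, 0.0373]
tcp_rot: [-3.141, 0.0, 0.003]
contact_force: [0.0, -0.4, -0.3]
opening: 0.0468
grip_force: 61.7
```

{"fn": "play_rows", "kwargs": {
  "delta_rot": [
    [0,0,0],
    [0,0,0]
  ],
  "linear": [
    [0,0,0],
    [0,0,0]
  ],
  "claw": [1,1]
}}

```text
time_s: 45.72
tool_pos: [0.4552, -0.1737, 0.0391]
tcp_rot: [3.141, 0.0, 0.002]
contact_force: [0.3, -0.5, -1.7]
opening: 0.0469
grip_force: 61.7
```

{"fn": "play_rows", "kwargs": {
  "delta_rot": [
    [0,0,0],
    [0,0,0],
    [0,0,0],
    [0,0,0],
    [0,0,0],
    [0,0,0]
  ],
  "linear": [
    [0,0,0.15],
    [0,0,0.12],
    [0,0,0.08],
    [0,0,0.05],
    [0,0,0],
    [0,0,0]
  ],
  "claw": [1,1,1,1,1,1]
}}

```text
time_s: 46.48
tool_pos: [0.4547, -0.1734, 0.0311]
tcp_rot: [3.142, 0.0, -0.0]
contact_force: [-4.0, 1.9, 6.3]
opening: 0.0471
grip_force: 62.3
```

{"fn": "play_rows", "kwargs": {
  "delta_rot": [
    [0,0,0],
    [0,0,0],
    [0,0,0],
    [0,0,0],
    [0,0,0],
    [0,0,0]
  ],
  "linear": [
    [0,0,0],
    [0,0,0],
    [0,0,0],
    [0,0,0],
    [0,0,0],
    [0,0,0]
  ],
  "claw": [0.4,0.3,0.2,0.1,0,0]
}}

```text
time_s: 47.22
tool_pos: [0.4547, -0.1734, 0.0303]
tcp_rot: [3.142, 0.0, 0.0]
contact_force: [0.7, 0.5, 0.8]
opening: 0.0854
grip_force: 0.0
```

{"fn": "play_rows", "kwargs": {
  "delta_rot": [
    [0,0,0],
    [0,0,0],
    [0,0,0],
    [0,0,0],
    [0,0,0],
    [0,0,0],
    [0,0,0],
    [0,0,0]
  ],
  "linear": [
    [0,0,-0.5],
    [0,0,-1],
    [0,0,-1],
    [0,0,-1],
    [0,0,-1],
    [0,0,-1],
    [0,0,-0.8],
    [0,0,0]
  ],
  "claw": [0,0,0,0,0,0,0,0]
}}

```text
time_s: 48.22
tool_pos: [0.4553, -0.1737, 0.1579]
tcp_rot: [3.14, 0.0, 0.004]
contact_force: [-0.4, 0.3, -1.0]
opening: 0.0856
grip_force: 0.0
```

{"fn": "play_rows", "kwargs": {
  "delta_rot": [
    [0,0,0],
    [0,0,0],
    [0,0,0],
    [0,0,0],
    [0,0,0],
    [0,0,0],
    [0,0,0],
    [0,0,0]
  ],
  "linear": [
    [0,1,0],
    [0,1,0],
    [0,1,0],
    [0,1,0],
    [0,1,0],
    [0,1,0],
    [0,1,0],
    [0,0,0]
  ],
  "claw": [0,0,0,0,0,0,0,0]
}}

```text
time_s: 49.22
tool_pos: [0.4545, -0.3147, 0.1561]
tcp_rot: [-3.142, 0.002, 0.0]
contact_force: [0.0, -0.0, -1.1]
opening: 0.0852
grip_force: 0.0
```

```bash
python3 - <<'E'
from workcell import snapshot
from h import *
cv2.imwrite('pics/s5.png',snapshot('scene')['color'])
d=snapshot('top');S=3
big=cv2.resize(d['color'],None,fx=S,fy=S,interpolation=cv2.INTER_CUBIC)
for x,y in((.5853,.3545),(.4578,.3393),(.455,.1516),(.455,-.1742)):
    q=proj(d,circ(x,y,.07,.024));cv2.polylines(big,[((q+.5)*S-.5).astype(int)],True,(255,255,0),1)
cv2.imwrite('pics/t5.png',big[145*S:300*S,125*S:125*S+800])
E
```

```text
(no output)
```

View pics/t5.png

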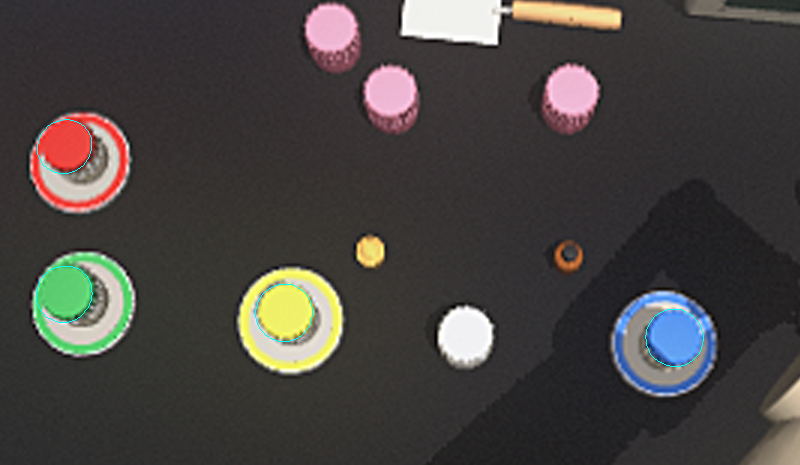

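View pics/s5.png

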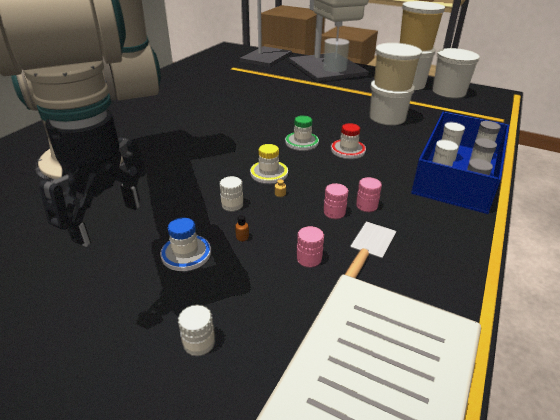

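All four lids sit on the predicted centred circles: red (65,145), green (65,293), yellow (285,312) and blue (674,337). The jars are upright in both views, with the white and pink jars untouched and the gripper clear.

```bash
python3 -c "
from workcell import hand_in
print(hand_in())"
```

```text
the job is handed in; nothing more can be done
None
```

I set the yellow, red, green and blue jars upright and centred on their matching plates in that order, left the white and pink jars alone, and handed the job in at about 49 s.

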